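Draw the spin coater's chuck for its O-ring check

TASK

The O-ring on the spin coater's chuck is due for a look. Take the white dust cap off the chuck and hang it by its strap handle on the hook of the support stand, then grip the chuck by its disc and draw it gently straight up out of the spindle, without forcing it sideways, until the black O-ring on its stem stands about a centimetre above the spindle's mouth while the lower end of the stem stays in the bore. Finish holding the chuck still at that height, without letting go, and leave the small things lying on the coater and by the stand where they are.

Things in the scene. Friction and masses are not known exactly. Their poses are not given: they have to be found in the camera images.
- coater: Spin coater, fixed: steel cabinet 360 x 320 mm, top 110 mm high, with an open round bowl on it (260 mm outside, wall 4, rim 140 and floor 115 mm above the cart top). Origin on the cart top; x points from its front (display, keys) to its back, z up; cabinet from x = -190 to +170 mm, bowl centre at x = +30 mm. Turned up to 0.25 rad.
- spindle: The coater's steel spindle, fixed, upright in the centre of the bowl: tube 42 mm outside, bore 17.6 mm in diameter and 61 mm deep, standing 26 mm above the bowl floor. Origin at the centre of its mouth (top face), 141 mm above the cart top; z up along the bore.
- chuck: Loose aluminium vacuum chuck, 0.11 to 0.22 kg: disc 52 mm across, 12 mm thick (z = 0 to 12 mm), on a stem 16 mm thick and 56 mm long in the spindle's bore; at the start the disc lies on the spindle's mouth, under the dust cap. Origin at the centre of the disc's underside, z up. 26 mm free below the disc, 100 mm around it in the bowl.
- chuck_ring (a point): Middle of the black O-ring (3 mm high) on the chuck's stem, 24 mm below the disc's underside; it is inside the bore at the start.
- chuck_tip (a point): Lower end of the chuck's stem, on its axis, 56 mm below the disc's underside.
- cap: Loose white plastic dust cap, 0.09 to 0.16 kg: upside-down cup, 80 mm across (84 at the rim), 50 mm high, standing on the bowl floor over the chuck, with a steel strap handle on top. Origin at the centre of its rim, z up. The handle is an arch in the cap's y-z plane: two upright legs, 16 mm wide along x, outer faces at y = +25 and -25 mm, from z = 50 mm up to the bar.
- cap_bar (a point): Middle of the underside of the cap handle's level bar, 102 mm above the cap's rim. The bar runs along the cap's y, is 50 mm long, 16 mm wide and 5 mm thick. The handle can be gripped from above across the outer faces of its legs (50 mm) or across the bar (16 mm).
- stand: Support stand, fixed: grey base plate 165 x 90 x 12 mm (x = -135 to +30 mm), rod 12 mm thick and 228 mm high at the origin, and a hook of 10 mm round bar that leaves the rod towards the stand's -x at 210 mm height, dips 4 mm to a level saddle from x = -47 to -83 mm and turns up at x = -100 mm to a tip 229 mm high. Origin on the cart top, z up. Turned up to 0.35 rad.
- hook_saddle (a point): Top of the hook bar in the middle of its saddle, 65 mm from the rod's axis towards the stand's -x and 211 mm above the cart top. The handle's bar rests here, across the hook (along the stand's y): the open arch, 40 mm wide and 52 mm high inside, goes over the hook's tip from its -x side; the cap then hangs clear of rod and base.
- vial: Bystander: small amber vial, 26 mm in diameter, 46 high, on a front corner of the coater. Origin under it.
- flange: Bystander: aluminium ring, 42 mm in diameter, 13 high, on the other front corner of the coater. Origin under it.
- fitting: Bystander: brass hose fitting, 24 mm wide, 24 high, on the stand's base plate. Origin under it.
- gauge: Bystander: dial gauge lying face up behind the stand, 60 mm in diameter, 24 high. Origin under it.
Things that resemble listed ones, but are neither listed nor needed, are in the scene too. Leave any blue or green look-alike of the stand alone. What is shaped like the cap but red is not meant.

How it is judged:
By the outcome, as a careful person would: the job done as asked, in the order asked, and still so for the second after the job is handed in, while the arm keeps its last pose, push and grip.
It also fails if it takes over 58 s, if anything falls off the work surface, if the arm or the gripper's body presses on something with over 40 N, if the wrist force passes 120 N, or if a joint passes its speed limit or range.

ROBOT

A 6-joint arm with a two-finger parallel gripper is mounted at the origin on the work surface. World frame = base frame: x ahead of the robot, y to its left, z up, the work surface at z = 0. Lengths are in m, angles in degrees, forces in N, time in s.
With the tool pointing down it reaches from about 0.35 to 0.875 m from the base axis. Payload 4.2 kg.
Tool frame: the origin (TCP) lies at the very end of the fingers, on their centre line; the grasp point (between the pads) lies 19 mm behind it; z points along the fingers, y is the direction in which the jaws open and shut (so a half turn about z gives the same grasp; the last joint's range is limited). The gripper opens to 87 mm and grips with 3 to 60 N. Pads are 19 mm wide; open, the fingers measure 117 mm over their backs; the gripper's body (75 mm by 190 mm) begins 51 mm behind the grasp point.
Start: joints at [-62.246, 22.042, 0.453, 0, -68.411, -14.817], TCP at [0.14, -0.609, 0.223] pointing down, gripper open.
Joint ranges: [-179.83, 179.83], [-69.29, 118.12], [-61.27, 80.66], [-181.25, 117.63], [-171.15, -9.14], [-177.46, 177.46]. Speed limits (degrees/s): [159.86, 159.86, 180, 180, 180, 180].

INTERFACE

Orientations are given as a 3x3 rotation matrix whose columns are the frame's x, y, z axes.
In Python, from station import r, imaging gives the robot as it stands. The module is installed in compiled form; this text tells all that it offers.
- The arm moves only by the tool move_arm, never from a script. Its argument "motion" is one flat list of numbers, 7 for each row, row after row: the shift along the tool's x, y, z in units of 40 mm (1.0 is 40 mm), then the turn, a rotation vector about the tool's x, y, z in units of 5 degrees (1.0 is 5 degrees), then the gripper's target within -1 to 1 (shut at 1, half-way at 0, fully open at -1). In form: [dx, dy, dz, wx, wy, wz, gripper, dx, dy, dz, wx, wy, wz, gripper, ...]. A call has 1 to 20 rows; each row is the pose to reach, as a shift and turn from the pose measured when the call began, along the tool's axes at that moment; what a row does not reach only later rows make up. A row lasts 1/12 s, in which the tool goes at most 41.7 mm and 7.16 degrees, less where a joint would pass 70% of its speed; a pose out of reach is approached as far as the arm can. A call with a gripper value outside its range is refused whole. The fingers move at their own pace and stop on an object; the grip force is fixed at half the most. Time passes only in rows, so rows that repeat a pose let the fingers close. It gives the time, the measured TCP pose, the force and the opening at its end, in the units of the state.
- r.sense(): the state, without advancing time (a new reading comes with each control period).
- imaging.capture(name): name is "scene" or "top"; returns the picture (480x640x3 uint8, blue, green, red); there is no depth.
- imaging.camera_params(name): a dict with "intrinsics" (3x3 intrinsics, pixels), "k1" (the pictures are not rectified: a ray, as slopes to the right and down, at radius r is drawn at 1 + k1 r^2 times it, then the intrinsics apply), "world_from_camera" (4x4, takes a point from camera to world coordinates). Camera axes: x right, y down, z forward; pixel columns grow to the right and rows downward; lengths in m; the calibration is good to about 2 mm. A picture is of the moment at which its call begins. camera_params takes no time and is no camera call.
- r.finish_job(): hands the job in, once; it reports no verdict.
The state is a dict: "time_s": time; "joints": joint angles; "joint_velocities": joint speeds; "effort": joint torques, N m; "tcp_pos": TCP position; "ee_rot": TCP orientation; "wrist_force": force on the tool from outside, world axes, zero at the start; "moment": the same for the moment, N m; "gripper_width": opening from 0.0 (shut) to 1.0 (fully open).
Only numpy, scipy, OpenCV 4.12 (cv2) and the standard library are available. Lean on these libraries where they do the work, as an engineer would, in place of code of your own. Each camera call takes 0.05 s, during which the arm holds its last target.

## Working session

There is one attempt and no reset: what is moved stays moved. The work goes in short steps, Python scripts to look and compute and a tool call to move; the robot and the scene stay as the last step left them, time stands still between calls to the robot, and variables do not carry over. Pictures are saved under pics/ and viewed, and the job is handed in when it is done.

Besides the shell and the picture viewer there is one more tool, called after "Emit:" as a command line: name --argument value ..., lists and objects as JSON in quotes. move_arm: Moves the arm, as the interface text tells. Its arguments: {"type":"object","properties":{"motion":{"type":"array","items":{"type":"number"}}},"required":["motion"]}

```bash
ls; mkdir -p pics
cat > h.py <<'E'
import numpy as np, cv2
from station import r, imaging
def P(n):
    p=imaging.camera_params(n); return np.array(p["intrinsics"]),p["k1"],np.array(p["world_from_camera"])
def ray(n,u,v):
    K,k1,T=P(n)
    d=np.linalg.inv(K)@[u,v,1.]; d=d[:2]; x=d.copy()
    for _ in range(30): x=d/(1+k1*(x@x))
    D=T[:3,:3]@np.array([x[0],x[1],1]); return T[:3,3],D/np.linalg.norm(D)
def onz(n,u,v,z):
    o,d=ray(n,u,v); return o+d*(z-o[2])/d[2]
def proj(n,X):
    K,k1,T=P(n); c=np.linalg.inv(T)@np.append(X,1.); s=c[:2]/c[2]; s=s*(1+k1*(s@s)); return (K@[s[0],s[1],1])[:2]
def tri(p1,p2):
    o1,d1=ray("scene",*p1);o2,d2=ray("top",*p2)
    A=np.stack([d1,-d2],1);t=np.linalg.lstsq(A,o2-o1,rcond=None)[0]
    a=o1+t[0]*d1;b=o2+t[1]*d2
    return (a+b)/2,np.linalg.norm(a-b)
E
python3 - <<'E'
from h import *
s=r.sense();print(s)
for n in("scene","top"):
    im=imaging.capture(n);cv2.imwrite(f"pics/{n}0.png",im);K,k,T=P(n);print(n,K.round(1).tolist(),k,T.round(3).tolist())
E
```

```text
pics
{'time_s': 0.0, 'joints': array([-6.22452947e+01,  2.20897236e+01,  3.78668220e-01, -2.92839690e-02,
       -6.84102550e+01, -1.48158474e+01]), 'joint_velocities': array([ 0.06392997, -0.038053  , -0.02512214,  0.00771609, -0.00194667,
        0.11689036]), 'effort': array([ 9.58508717e-04, -3.90664816e+01,  1.87403619e+01,  4.21975181e+00,
        1.09643143e-02, -1.88203589e-04]), 'tcp_pos': array([ 0.13981869, -0.60853467,  0.22146218]), 'ee_rot': array([[-9.74651744e-01, -2.23726749e-01, -5.65394848e-04],
       [-2.23727448e-01,  9.74649496e-01,  2.09494658e-03],
       [ 8.23662165e-05,  2.16833768e-03, -9.99997646e-01]]), 'wrist_force': array([-0.72117823,  0.50850341,  0.87516151]), 'moment': array([0.02384158, 0.02128186, 0.00540086]), 'gripper_width': 0.9959320938885908}
scene [[606.5, 0.0, 323.5], [0.0, 606.5, 240.9], [0.0, 0.0, 1.0]] -0.09907277694961164 [[-0.668, 0.558, -0.493, 1.174], [0.744, 0.495, -0.449, 0.639], [-0.007, -0.667, -0.745, 1.118], [0.0, 0.0, 0.0, 1.0]]
top [[465.3, 0.0, 321.6], [0.0, 465.3, 239.0], [0.0, 0.0, 1.0]] -0.010358770989637327 [[0.027, -0.993, 0.117, 0.365], [-1.0, -0.028, -0.01, 0.04], [0.013, -0.117, -0.993, 1.485], [0.0, 0.0, 0.0, 1.0]]
```

View pics/scene0.png

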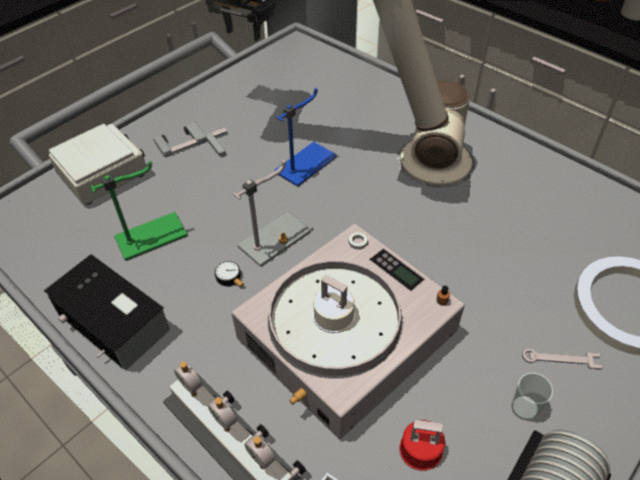

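View pics/top0.png

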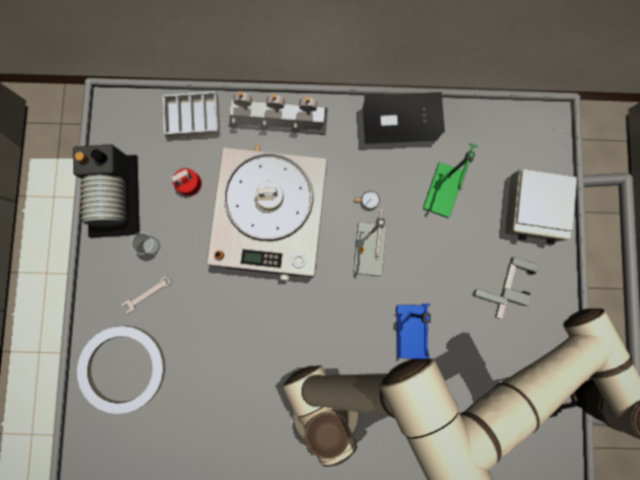

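The coater with the cap is at top px (268,195), scene (335,305). The grey stand's rod is at top (381,222), scene (255,215), with its hook pointing back toward the robot. Next I'll zoom in for details.

Run:
```python
import cv2,numpy as np
s=cv2.imread("pics/scene0.png");t=cv2.imread("pics/top0.png")
def z(im,x,y,w,h,k): return cv2.resize(im[y:y+h,x:x+w],None,fx=k,fy=k,interpolation=cv2.INTER_CUBIC)
cv2.imwrite("pics/zs1.png",np.hstack([z(s,300,260,66,75,6),z(s,225,150,66,75,6)]))
cv2.imwrite("pics/zt1.png",np.hstack([z(t,236,160,66,75,6),z(t,345,200,66,75,6)]))
```

```text
(no output)
```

View pics/zs1.png

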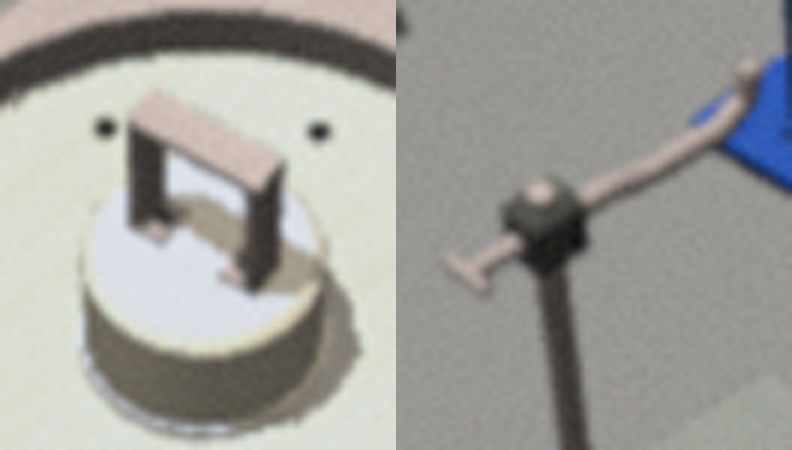

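View pics/zt1.png

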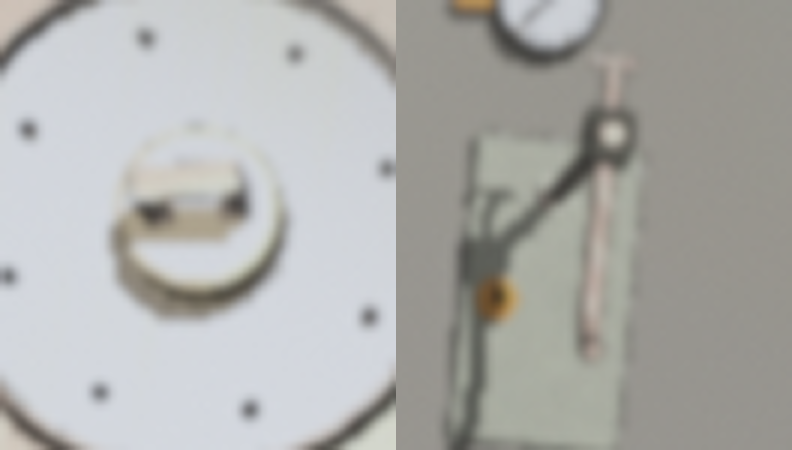

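```bash
cat > m.py <<'E'
from h import *
def holes(n,im,c,rad):
    g=im.max(axis=2); m=(g<110).astype(np.uint8)
    k,l,st,ce=cv2.connectedComponentsWithStats(m)
    out=[]
    for i in range(1,k):
        if 2<=st[i,4]<=40 and np.hypot(*(ce[i]-c))<rad: 
            w=(255-g.astype(float))*(l==i); out.append(onz(n,*ce[i],.115))
    return np.array(out)
s=cv2.imread("pics/scene0.png");t=cv2.imread("pics/top0.png")
for n,im,c,rad in(("scene",s,(335,312),62),("top",t,(269,197),42)):
    p=holes(n,im,np.array(c),rad)
    print(n,p.round(4).tolist())
    if len(p)>3:
        A=np.c_[2*p[:,:2],np.ones(len(p))];x=np.linalg.lstsq(A,(p[:,:2]**2).sum(1),rcond=None)[0]
        print("c",x[:2],"R",np.sqrt(x[2]+x[:2]@x[:2]), np.hypot(*(p[:,:2]-x[:2]).T).round(4))
for a,b,nm in(((334.5,283.2),(267.2,190),"bar top ctr z.222"),((249,181.7),(381,222.2),"rod top .228"),((284,161.3),(377.3,258.3),"hook tip .229")):
    print(nm,*tri(a,b))
zs=lambda x,y:(300+x/6,260+y/6)
pts=[onz("scene",*zs(*q),.222) for q in((152,88),(285,158),(265,188),(128,120))]
print("bar corners",np.round(pts,4)[:,:2].tolist(),np.mean(pts,0))
zt=lambda x,y:(236+x/6,160+y/6)
pts=[onz("top",*zt(*q),.222) for q in((128,165),(245,160),(245,197),(128,197))]
print("bar corners",np.round(pts,4)[:,:2].tolist(),np.mean(pts,0))
for n,q,z in(("scene",(249,181.7),.228),("top",(381,222.2),.228),("scene",(284,161.3),.229),("top",(377.3,258.3),.229)): print(n,onz(n,*q,z))
# cabinet corners top, z .11
for q in((223,148),(327,158),(315,277),(207,271)): print(onz("top",*q,.11))
E
python3 m.py
```

```text
scene [[0.6028, 0.0995, 0.115], [0.555, 0.1561, 0.115], [0.6778, 0.0932, 0.115], [0.5607, 0.2314, 0.115], [0.7354, 0.1421, 0.115], [0.6179, 0.2799, 0.115], [0.7411, 0.2168, 0.115], [0.6931, 0.274, 0.115]]
c [0.64801801 0.18667201] R 0.09805955764035645 [0.0982 0.0979 0.0981 0.0981 0.0981 0.098  0.0978 0.0983]
top [[0.6585, 0.169, 0.115], [0.6534, 0.2101, 0.115], [0.6154, 0.1752, 0.115]]
bar top ctr z.222 [0.64526454 0.18224978 0.21874263] 0.0027149954959164338
rod top .228 [ 0.56356515 -0.13428884  0.22684061] 0.0005477790984340083
hook tip .229 [ 0.46426429 -0.12552911  0.22561412] 0.0006656837045814734
bar corners [[0.6426, 0.1586], [0.6359, 0.2079], [0.6488, 0.2109], [0.6571, 0.1616]] [0.64609452 0.18474659 0.222     ]
bar corners [[0.6516, 0.2083], [0.6556, 0.1546], [0.6382, 0.1539], [0.6366, 0.2077]] [0.64549122 0.18113411 0.222     ]
scene [ 0.56422218 -0.13303214  0.228     ]
top [ 0.56356581 -0.1343389   0.228     ]
scene [ 0.46678694 -0.12233424  0.229     ]
top [ 0.46420979 -0.12534408  0.229     ]
[0.79637762 0.33277145 0.11      ]
[0.77477475 0.01598962 0.11      ]
[0.41330394 0.04213451 0.11      ]
[0.4221429  0.36041228 0.11      ]
```

```bash
cat > m2.py <<'E'
from h import *
t=cv2.imread("pics/top0.png");s=cv2.imread("pics/scene0.png")
g=t.max(axis=2).astype(float); bg=cv2.medianBlur(t.max(axis=2),11).astype(float)
yy,xx=np.mgrid[:480,:640]; rr=np.hypot(xx-269,yy-197)
m=((bg-g>25)&(rr<39)&(rr>24)).astype(np.uint8)
k,l,st,ce=cv2.connectedComponentsWithStats(m)
p=[]
for i in range(1,k):
    if st[i,4]>=2:
        w=np.clip(bg-g,0,None)*cv2.dilate((l==i).astype(np.uint8),np.ones((3,3)))
        p.append(onz("top",(w*xx).sum()/w.sum(),(w*yy).sum()/w.sum(),.115))
p=np.array(p);A=np.c_[2*p[:,:2],np.ones(len(p))];x=np.linalg.lstsq(A,(p[:,:2]**2).sum(1),rcond=None)[0]
print(p.round(3)[:,:2].tolist(),"c",x[:2],"R",np.sqrt(x[2]+x[:2]@x[:2]), np.hypot(*(p[:,:2]-x[:2]).T).round(4))
# bar in scene: reddish colour
c=s.astype(int); d=c[:,:,2]-c[:,:,0]; 
m=((d>25)&(c[:,:,2]>140)).astype(np.uint8); 
m[:,:315]=0;m[:,352:]=0;m[:270]=0;m[300:]=0
k,l,st,ce=cv2.connectedComponentsWithStats(m); i=1+np.argmax(st[1:,4]); print(st[i],ce[i])
ys,xs=np.where(l==i); q=np.array([onz("scene",a,b,.222)[:2] for a,b in zip(xs,ys)])
u,sv,v=np.linalg.svd(q-q.mean(0)); print("bar ctr",q.mean(0),"yaw",np.degrees(np.arctan2(-v[0,0]*np.sign(v[0,1]),abs(v[0,1]))), "len",np.ptp(q@v[0]),np.ptp(q@v[1]))
print(cv2.minAreaRect((q*1000).astype(np.float32)))
vis=s.copy(); vis[l==i]=(0,255,0); cv2.imwrite("pics/v1.png",cv2.resize(vis[260:335,300:366],None,fx=6,fy=6,interpolation=0))
print("blue",onz("top",428,317,.228),onz("top",399,340,.01),"flange",onz("top",299,262,.12),"red", onz("top",186,182,.1))
E
python3 m2.py
```

```text
[[0.742, 0.218], [0.737, 0.143], [0.694, 0.274], [0.679, 0.094], [0.619, 0.281], [0.604, 0.101], [0.562, 0.233], [0.556, 0.158]] c [0.64921387 0.18766784] R 0.09801841245430956 [0.0981 0.0984 0.0975 0.098  0.0982 0.0978 0.0982 0.098 ]
[333 294   7   6  19] [335.84210526 297.15789474]
bar ctr [0.66906635 0.20813779] yaw -2.941089761054345 len 0.014444504857779178 0.006766268098053807
((669.433837890625, 207.97332763671875), (14.400325775146484, 6.680785655975342), 88.37779235839844)
blue [ 0.31055814 -0.26354333  0.228     ] [ 0.22789125 -0.22535706  0.01      ] flange [0.45555253 0.09030449 0.12      ] red [0.68996531 0.44128211 0.1       ]
```

View pics/v1.png

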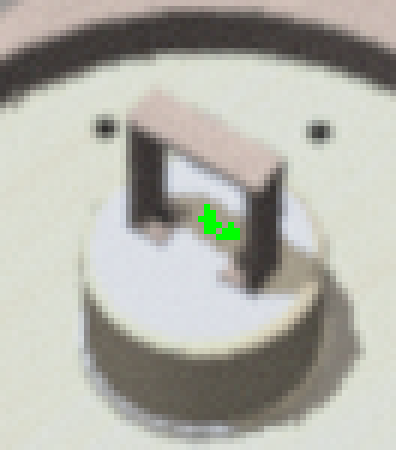

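```bash
cat > m3.py <<'E'
from h import *
for n,box in(("scene",(318,273,350,296)),("top",(252,184,284,196))):
    s=cv2.imread(f"pics/{n}0.png")
    x0,y0,x1,y1=box; c=s.astype(int)
    print(n,c[283,334],c[190,267],c[300,330])
    d=c[:,:,2]-c[:,:,0]
    d1=d if n=="scene" else d
    m=((d>(12 if n=="scene" else 6))&(c[:,:,2]>150)).astype(np.uint8); mm=np.zeros_like(m); mm[y0:y1,x0:x1]=m[y0:y1,x0:x1]
    k,l,st,ce=cv2.connectedComponentsWithStats(mm); i=1+np.argmax(st[1:,4]); print(st[i],ce[i])
    ys,xs=np.where(l==i); q=np.array([onz(n,a,b,.222)[:2] for a,b in zip(xs,ys)])
    u,sv,v=np.linalg.svd(q-q.mean(0)); print("bar ctr",q.mean(0),"yaw",np.degrees(np.arctan2(-v[0,0]*np.sign(v[0,1]),abs(v[0,1]))), "len",np.ptp(q@v[0]),np.ptp(q@v[1]))
    print(cv2.minAreaRect((q*1000).astype(np.float32)))
    vis=s.copy(); vis[l==i]=(0,255,0); X,Y=(300,260) if n=="scene" else (236,160)
    cv2.imwrite(f"pics/v2{n}.png",cv2.resize(vis[Y:Y+75,X:X+66],None,fx=6,fy=6,interpolation=0))
a=cv2.imread("pics/v2scene.png");b=cv2.imread("pics/v2top.png");cv2.imwrite("pics/v2.png",np.hstack([a,b]))
E
python3 m3.py
```

```text
scene [185 193 209] [150 154 155] [231 225 221]
[319 274  28  17 194] [332.98453608 282.18041237]
bar ctr [0.64646602 0.18122841] yaw 7.824850855415305 len 0.053669478814929894 0.01727543057338543
((646.1246948242188, 180.74798583984375), (17.26264190673828, 53.70032501220703), 7.99776029586792)
top [143 148 151] [196 207 208] [142 147 150]
[256 187  20   9 108] [265.88888889 190.2962963 ]
bar ctr [0.64443885 0.18439548] yaw 1.5637737296917122 len 0.05246951552012913 0.022590602535117243
((642.4323120117188, 185.40255737304688), (22.534282684326172, 52.46278762817383), 1.7034752368927002)
```

View pics/v2.png

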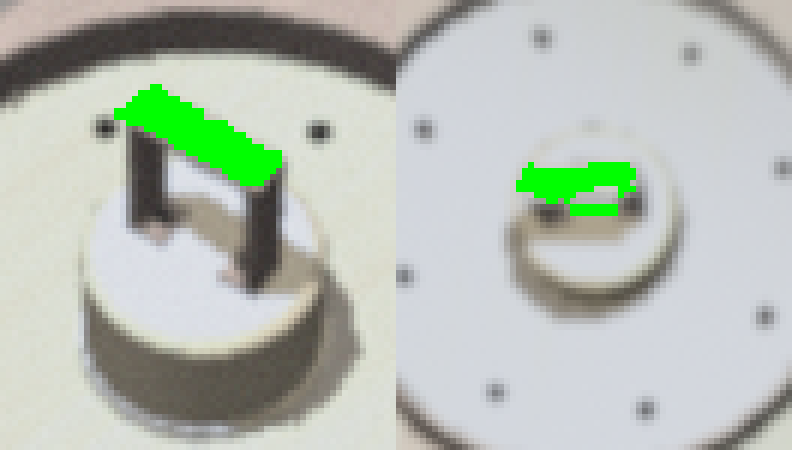

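```bash
cat > g.py <<'E'
from h import *
import sys
from scipy.spatial.transform import Rotation as R
def rel(x,y,z,yaw):
    s=r.sense();E=np.array(s["ee_rot"]);p=np.array(s["tcp_pos"])
    a=np.radians(yaw);Y=np.array([-np.sin(a),np.cos(a),0]);Z=np.array([0,0,-1.]);T=np.c_[np.cross(Y,Z),Y,Z]
    if (T[:,0]@E[:,0])<0: T[:,:2]*=-1
    return np.r_[E.T@(np.array([x,y,z])-p)/.04, np.degrees(R.from_matrix(E.T@T).as_rotvec())/5]
if __name__=="__main__":
    a=[float(v) for v in sys.argv[1:]]
    s=r.sense();print("t",round(s["time_s"],2),"tcp",np.round(s["tcp_pos"],4),"yaw",np.degrees(np.arctan2(-s["ee_rot"][0,1],s["ee_rot"][1,1])).round(2),"F",np.round(s["wrist_force"],1),"w",round(s["gripper_width"],3),"j",np.round(s["joints"]))
    for i in range(0,len(a),4): print(a[i:i+4],rel(*a[i:i+4]).round(3).tolist())
E
python3 g.py 0.14 -0.609 0.33 12.9 0.6465 0.183 0.33 7.5
```

```text
t 0.1 tcp [ 0.1398 -0.6086  0.2216] yaw 12.93 F [-0.6  0.5  0.7] w 0.996 j [-62.  22.   0.  -0. -68. -15.]
[0.14, -0.609, 0.33, 12.9] [-0.002, -0.005, -2.711, 0.023, -0.001, 0.006]
[0.6465, 0.183, 0.33, 7.5] [-16.773, 16.46, -2.68, 0.023, -0.003, 1.086]
```

Emit:
move_arm --motion '[0,0,-1,0,0,0,-1,0,0,-2,0,0,0,-1,-0.5,0.5,-2.7,0,0,0.1,-1,-1.2,1.2,-2.7,0,0,0.2,-1,-2,2,-2.7,0,0,0.3,-1,-2.7,2.7,-2.7,0,0,0.3,-1,-3.4,3.4,-2.7,0,0,0.3,-1,-4.1,4.1,-2.7,0,0,0.3,-1,-4.8,4.8,-2.7,0,0,0.3,-1,-5.5,5.5,-2.7,0,0,0.4,-1,-6.2,6.2,-2.7,0,0,0.4,-1,-6.9,6.9,-2.7,0,0,0.5,-1,-7.6,7.6,-2.7,0,0,0.5,-1,-8.3,8.3,-2.7,0,0,0.6,-1,-9,9,-2.7,0,0,0.6,-1,-9.7,9.7,-2.7,0,0,0.7,-1,-10.4,10.4,-2.7,0,0,0.7,-1,-11.1,11.1,-2.7,0,0,0.8,-1,-11.8,11.8,-2.7,0,0,0.8,-1,-12.5,12.5,-2.7,0,0,0.9,-1]'

```text
time_s: 1.77
tcp_pos: [0.5157, -0.0076, 0.3303]
ee_rot: [[-0.989, -0.147, -0.001], [-0.147, 0.989, 0.002], [0.001, 0.002, -1.0]]
wrist_force: [0.3, 0.2, -0.7]
gripper_width: 1.0
```

```bash
python3 g.py 0.6465 0.183 0.30 7.5
```

```text
t 1.77 tcp [ 0.5157 -0.0076  0.3303] yaw 8.45 F [ 0.3  0.2 -0.7] w 1.0 j [ 17.   8.  -4.  -0. -79. -99.]
[0.6465, 0.183, 0.3, 7.5] [-3.936, 4.232, 0.763, 0.024, -0.008, 0.19]
```

Emit:
move_arm --motion '[-0.7,0.7,0,0,0,0,-1,-1.4,1.5,0,0,0,0.1,-1,-2.1,2.3,0,0,0,0.2,-1,-2.8,3,0.2,0,0,0.2,-1,-3.4,3.7,0.4,0,0,0.2,-1,-3.8,4.1,0.6,0,0,0.2,-1,-3.94,4.23,0.76,0,0,0.2,-1,-3.94,4.23,0.76,0,0,0.2,-1]'

```text
time_s: 2.43
tcp_pos: [0.6464, 0.1843, 0.2962]
ee_rot: [[-0.991, -0.131, -0.007], [-0.131, 0.991, -0.0], [0.007, 0.001, -1.0]]
wrist_force: [-0.0, -0.4, -1.4]
gripper_width: 1.0
```

```bash
python3 g.py 0.6465 0.183 0.185 7.5
python3 - <<'E'
from h import *
s=imaging.capture("scene");cv2.imwrite("pics/s1.png",cv2.resize(s[180:360,240:430],None,fx=3,fy=3,interpolation=2))
E
```

```text
t 2.43 tcp [0.6464 0.1843 0.2962] yaw 7.53 F [-0.  -0.4 -1.4] w 1.0 j [  30.   25.   16.   -0.  -81. -112.]
[0.6465, 0.183, 0.185, 7.5] [-0.017, -0.034, 2.779, 0.009, -0.076, 0.006]
```

View pics/s1.png

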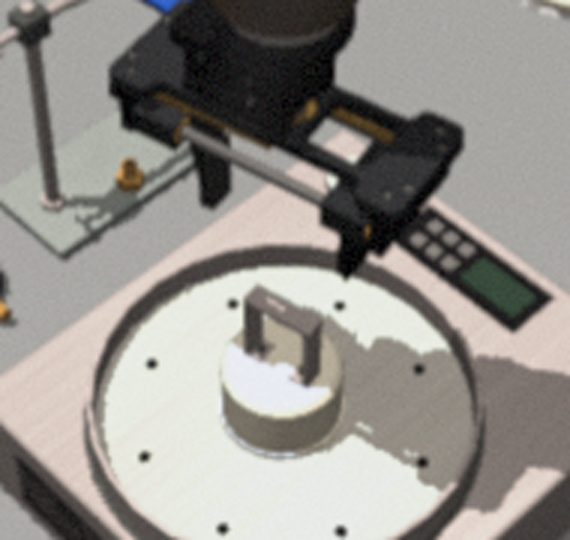

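The open gripper is over the cap with the jaws in line with the bar: fingers at crop (215,180) and (350,250), bar at (285,300). Descending.

Emit:
move_arm --motion '[0,0,0.5,0,0,0,-1,-0.02,-0.03,1,0,0,0,-1,-0.02,-0.03,1.5,0,-0.1,0,-1,-0.02,-0.03,2,0,-0.1,0,-1,-0.02,-0.03,2.4,0,-0.1,0,-1,-0.02,-0.03,2.65,0,-0.1,0,-1,-0.02,-0.03,2.78,0,-0.1,0,-1,-0.02,-0.03,2.78,0,-0.1,0,-1,-0.02,-0.03,2.78,0,-0.1,0,-1]'

```text
time_s: 3.23
tcp_pos: [0.647, 0.1815, 0.1882]
ee_rot: [[-0.992, -0.13, 0.006], [-0.13, 0.992, 0.002], [-0.006, 0.001, -1.0]]
wrist_force: [1.3, -0.4, 0.0]
gripper_width: 0.999
```

```bash
python3 g.py 0.6465 0.183 0.185 7.5
python3 - <<'E'
from h import *
s=imaging.capture("scene");cv2.imwrite("pics/s2.png",cv2.resize(s[180:360,240:430],None,fx=3,fy=3,interpolation=2))
E
```

```text
t 3.23 tcp [0.647  0.1815 0.1882] yaw 7.46 F [ 1.3 -0.4  0. ] w 0.999 j [  29.   28.    5.    0.  -66. -112.]
[0.6465, 0.183, 0.185, 7.5] [0.008, 0.038, 0.08, 0.01, 0.067, -0.007]
```

View pics/s2.png

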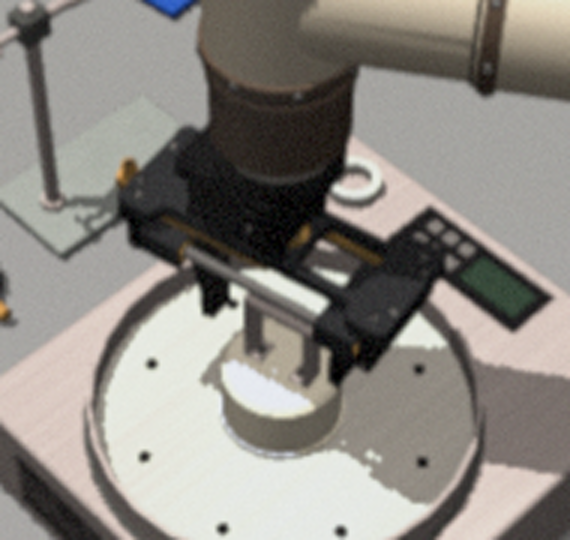

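The fingers straddle the legs: left finger at crop (213,290), right at (345,345), legs at (253,325) and (310,355). Closing now.

Emit:
move_arm --motion '[0,0,0.08,0,0.07,0,0,0,0,0.08,0,0.07,0,0.5,0,0,0.08,0,0.07,0,1,0,0,0.08,0,0.07,0,1,0,0,0.08,0,0.07,0,1,0,0,0.08,0,0.07,0,1,0,0,0.08,0,0.07,0,1,0,0,0.08,0,0.07,0,1]'

```text
time_s: 3.95
tcp_pos: [0.6473, 0.182, 0.1854]
ee_rot: [[-0.991, -0.13, 0.001], [-0.13, 0.991, 0.002], [-0.001, 0.001, -1.0]]
wrist_force: [0.3, 0.8, 0.0]
gripper_width: 0.571
```

```bash
python3 g.py 0.6465 0.183 0.30 7.5
python3 - <<'E'
from h import *
s=imaging.capture("scene");cv2.imwrite("pics/s3.png",cv2.resize(s[180:360,240:430],None,fx=3,fy=3,interpolation=2))
E
```

```text
t 3.95 tcp [0.6473 0.182  0.1854] yaw 7.48 F [0.3 0.8 0. ] w 0.571 j [  29.   28.    5.   -0.  -67. -112.]
[0.6465, 0.183, 0.3, 7.5] [0.014, 0.031, -2.866, 0.016, 0.009, -0.003]
```

View pics/s3.png

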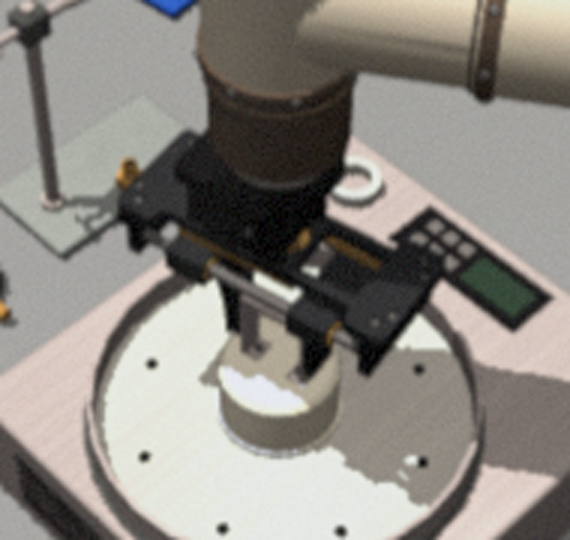

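Opening is 0.571 × 87 = 49.7 mm, so the legs are gripped. Lifting straight up.

Emit:
move_arm --motion '[0,0,-0.05,0,0,0,1,0,0,-0.2,0,0,0,1,0,0,-0.4,0,0,0,1,0,0,-0.7,0,0,0,1,0,0,-1,0,0,0,1,0,0,-1.3,0,0,0,1,0,0,-1.6,0,0,0,1,0,0,-1.9,0,0,0,1,0,0,-2.2,0,0,0,1,0,0,-2.5,0,0,0,1,0,0,-2.7,0,0,0,1,0,0,-2.85,0,0,0,1,0,0,-2.85,0,0,0,1]'

```text
time_s: 5.08
tcp_pos: [0.6478, 0.1819, 0.3013]
ee_rot: [[-0.991, -0.13, 0.003], [-0.13, 0.991, 0.003], [-0.004, 0.002, -1.0]]
wrist_force: [0.5, 0.1, -1.4]
gripper_width: 0.572
```

```bash
python3 g.py 0.405 -0.118 0.30 -5.7
python3 - <<'E'
from h import *
s=imaging.capture("scene");cv2.imwrite("pics/s4.png",cv2.resize(s[150:360,220:430],None,fx=2.8,fy=2.8,interpolation=2))
s=imaging.capture("top");cv2.imwrite("pics/t4.png",s)
E
```

```text
t 5.08 tcp [0.6478 0.1819 0.3013] yaw 7.48 F [ 0.5  0.1 -1.4] w 0.572 j [  29.   25.   16.   -0.  -81. -112.]
[0.405, -0.118, 0.3, -5.7] [6.994, -6.643, -0.008, 0.029, 0.04, 2.637]
```

View pics/s4.png

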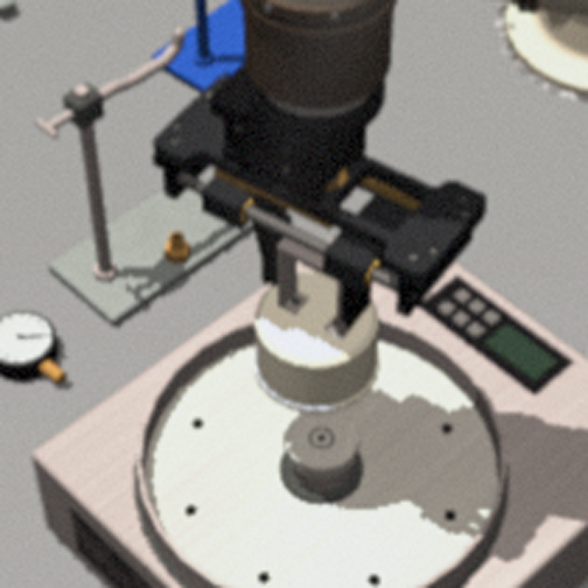

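Emit:
move_arm --motion '[0.1,-0.1,0,0,0,0,1,0.4,-0.4,0,0,0,0.1,1,0.8,-0.8,0,0,0,0.3,1,1.3,-1.2,0,0,0,0.5,1,1.8,-1.7,0,0,0,0.7,1,2.3,-2.2,0,0,0,0.9,1,2.8,-2.7,0,0,0,1.1,1,3.3,-3.1,0,0,0,1.3,1,3.8,-3.6,0,0,0,1.5,1,4.3,-4.1,0,0,0,1.7,1,4.8,-4.6,0,0,0,1.9,1,5.3,-5,0,0,0,2.1,1,5.8,-5.5,0,0,0,2.3,1,6.2,-5.9,0,0,0,2.5,1,6.6,-6.3,0,0,0,2.6,1,6.9,-6.55,0,0,0,2.64,1,7,-6.64,0,0,0,2.64,1,7,-6.64,0,0,0,2.64,1]'

```text
time_s: 6.68
tcp_pos: [0.4028, -0.1187, 0.2984]
ee_rot: [[-0.995, 0.101, -0.0], [0.101, 0.995, 0.002], [0.0, 0.002, -1.0]]
wrist_force: [-0.3, -0.0, -1.7]
gripper_width: 0.568
```

```bash
python3 g.py 0.405 -0.118 0.21 -5.7
python3 - <<'E'
from h import *
s=imaging.capture("scene");cv2.imwrite("pics/s5.png",cv2.resize(s[50:260,200:410],None,fx=2.8,fy=2.8,interpolation=2))
s=imaging.capture("top");cv2.imwrite("pics/t5.png",cv2.resize(s[170:340,300:470],None,fx=3.4,fy=3.4,interpolation=2))
E
```

```text
t 6.68 tcp [ 0.4028 -0.1187  0.2984] yaw -5.82 F [-0.3 -0.  -1.7] w 0.568 j [   6.   -2.  -18.   -0.  -73. -102.]
[0.405, -0.118, 0.21, -5.7] [-0.055, 0.018, 2.21, 0.02, -0.005, -0.023]
```

View pics/s5.png

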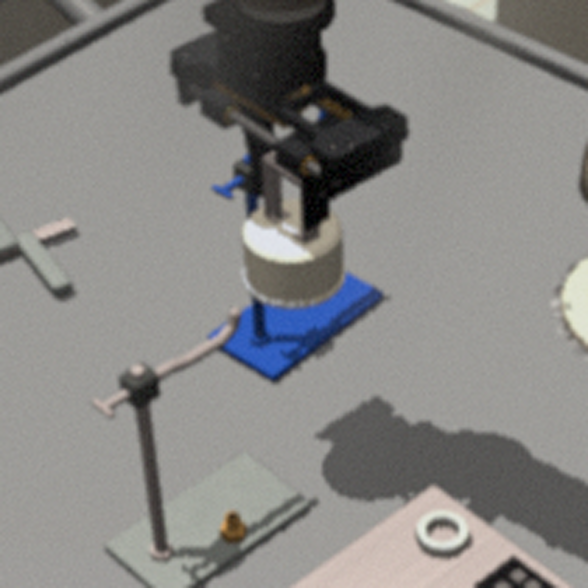

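View pics/t5.png

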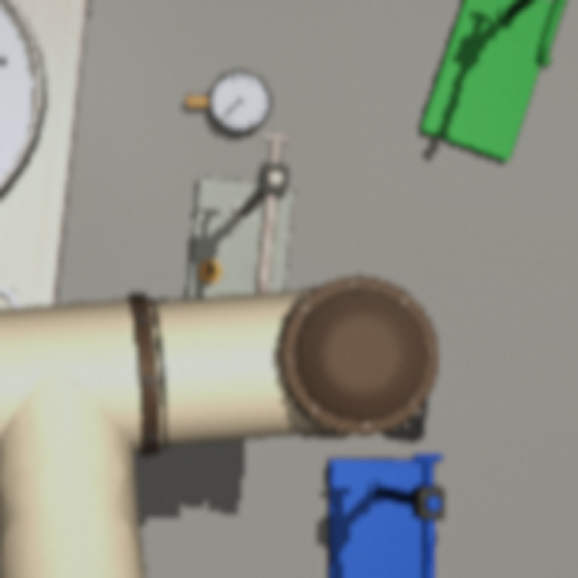

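Emit:
move_arm --motion '[-0.03,0.02,0.2,0,0,0,1,-0.05,0.02,0.6,0,0,0,1,-0.05,0.02,1,0,0,0,1,-0.05,0.02,1.4,0,0,0,1,-0.05,0.02,1.8,0,0,0,1,-0.05,0.02,2.1,0,0,0,1,-0.05,0.02,2.21,0,0,0,1,-0.05,0.02,2.21,0,0,0,1,-0.05,0.02,2.21,0,0,0,1]'

```text
time_s: 7.53
tcp_pos: [0.4068, -0.1168, 0.2101]
ee_rot: [[-0.995, 0.099, 0.0], [0.099, 0.995, 0.001], [0.0, 0.001, -1.0]]
wrist_force: [0.9, -0.1, -1.5]
gripper_width: 0.576
```

```bash
python3 g.py 0.4993 -0.1273 0.2095 -5.7
python3 - <<'E'
from h import *
s=imaging.capture("scene");cv2.imwrite("pics/s6.png",cv2.resize(s[50:260,200:410],None,fx=2.8,fy=2.8,interpolation=2))
s=imaging.capture("top");cv2.imwrite("pics/t6.png",cv2.resize(s[170:340,300:470],None,fx=3.4,fy=3.4,interpolation=2))
E
```

```text
t 7.53 tcp [ 0.4068 -0.1168  0.2101] yaw -5.68 F [ 0.9 -0.1 -1.5] w 0.576 j [   6.    3.  -27.   -0.  -60. -102.]
[0.4993, -0.1273, 0.2095, -5.7] [-2.328, -0.033, 0.015, 0.016, -0.001, 0.005]
```

View pics/s6.png

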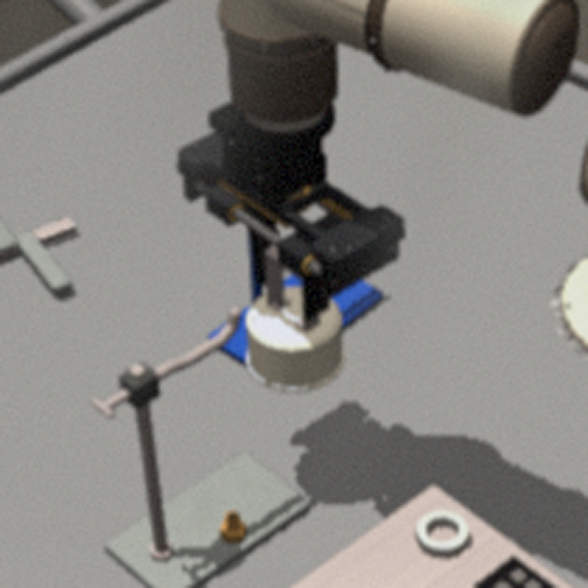

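Emit:
move_arm --motion '[-0.1,0,0,0,0,0,1,-0.3,0,0,0,0,0,1,-0.5,-0.01,0.01,0,0,0,1,-0.7,-0.01,0.01,0,0,0,1,-0.9,-0.01,0.01,0,0,0,1,-1,-0.02,0.01,0,0,0,1,-1,-0.02,0.01,0,0,0,1]'

```text
time_s: 8.22
tcp_pos: [0.4478, -0.1218, 0.2101]
ee_rot: [[-0.995, 0.1, 0.001], [0.1, 0.995, 0.001], [-0.001, 0.002, -1.0]]
wrist_force: [-0.2, 1.0, -2.1]
gripper_width: 0.57
```

```bash
python3 g.py 0.4993 -0.1273 0.2095 -5.7
python3 - <<'E'
from h import *
s=imaging.capture("scene");a=s[120:210,230:340]
cv2.imwrite("pics/s7.png",cv2.resize(a,None,fx=6,fy=6,interpolation=2))
E
```

```text
t 8.22 tcp [ 0.4478 -0.1218  0.2101] yaw -5.71 F [-0.2  1.  -2.1] w 0.57 j [   5.    7.  -22.   -0.  -61. -101.]
[0.4993, -0.1273, 0.2095, -5.7] [-1.294, -0.009, 0.017, 0.018, 0.015, -0.002]
```

View pics/s7.png

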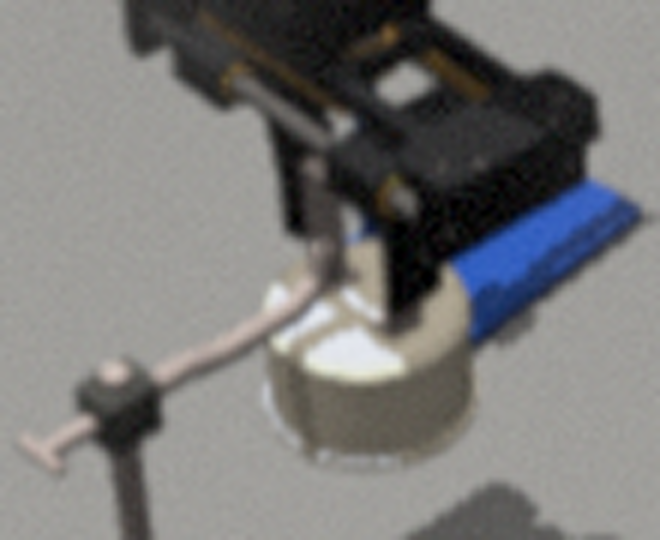

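Emit:
move_arm --motion '[-0.1,0,0.01,0,0,0,1,-0.25,0,0.01,0,0,0,1,-0.4,0,0.01,0,0,0,1,-0.55,0,0.01,0,0,0,1,-0.7,-0.01,0.01,0,0,0,1,-0.7,-0.01,0.01,0,0,0,1]'

```text
time_s: 8.77
tcp_pos: [0.4762, -0.125, 0.2096]
ee_rot: [[-0.995, 0.1, 0.001], [0.1, 0.995, 0.001], [-0.001, 0.002, -1.0]]
wrist_force: [0.7, -0.8, -1.0]
gripper_width: 0.571
```

```bash
python3 g.py 0.4993 -0.1273 0.2095 -5.7
python3 - <<'E'
from h import *
s=imaging.capture("scene");a=s[120:210,230:340]
cv2.imwrite("pics/s8.png",cv2.resize(a,None,fx=6,fy=6,interpolation=2))
E
```

```text
t 8.77 tcp [ 0.4762 -0.125   0.2096] yaw -5.71 F [ 0.7 -0.8 -1. ] w 0.571 j [   4.   10.  -19.   -0.  -61. -100.]
[0.4993, -0.1273, 0.2095, -5.7] [-0.579, 0.001, 0.004, 0.017, 0.015, -0.003]
```

View pics/s8.png

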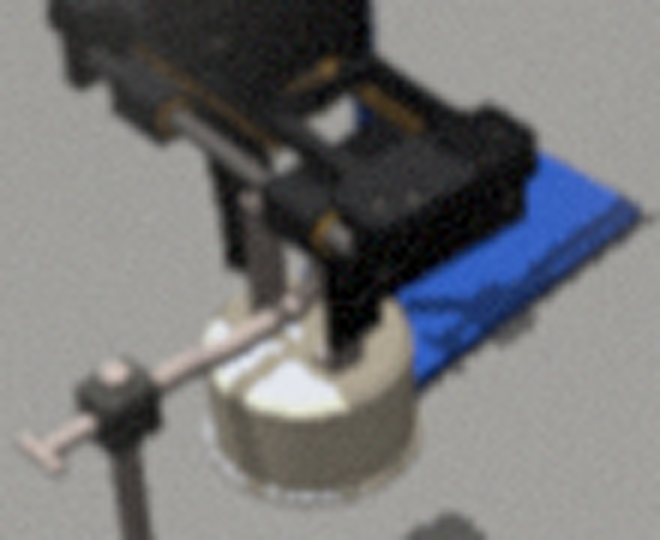

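The hook tip at crop (310,280) is now between the legs, with no contact force. I'll move on to the saddle and lower.

Emit:
move_arm --motion '[-0.1,0,0,0,0,0,1,-0.25,0,0,0,0,0,1,-0.4,0,0,0,0,0,1,-0.52,0,0,0,0,0,1,-0.58,0,0,0,0,0,1,-0.58,0,0.1,0,0,0,1,-0.58,0,0.25,0,0,0,1,-0.58,0,0.4,0,0,0,1,-0.58,0,0.55,0,0,0,1,-0.58,0,0.65,0,0,0,1,-0.58,0,0.7,0,0,0,1,-0.58,0,0.7,0,0,0,1]'

```text
time_s: 9.82
tcp_pos: [0.4981, -0.1272, 0.1808]
ee_rot: [[-0.995, 0.1, -0.001], [0.1, 0.995, 0.002], [0.001, 0.002, -1.0]]
wrist_force: [0.8, -0.0, -1.3]
gripper_width: 0.572
```

```bash
python3 g.py 0.4993 -0.1273 0.179 -5.7
python3 - <<'E'
from h import *
s=imaging.capture("scene");a=s[120:220,220:340]
cv2.imwrite("pics/s9.png",cv2.resize(a,None,fx=6,fy=6,interpolation=2))
E
```

```text
t 9.82 tcp [ 0.4981 -0.1272  0.1808] yaw -5.73 F [ 0.8 -0.  -1.3] w 0.572 j [  4.  13. -18.  -0. -58. -99.]
[0.4993, -0.1273, 0.179, -5.7] [-0.03, 0.001, 0.044, 0.017, -0.011, -0.006]
```

View pics/s9.png

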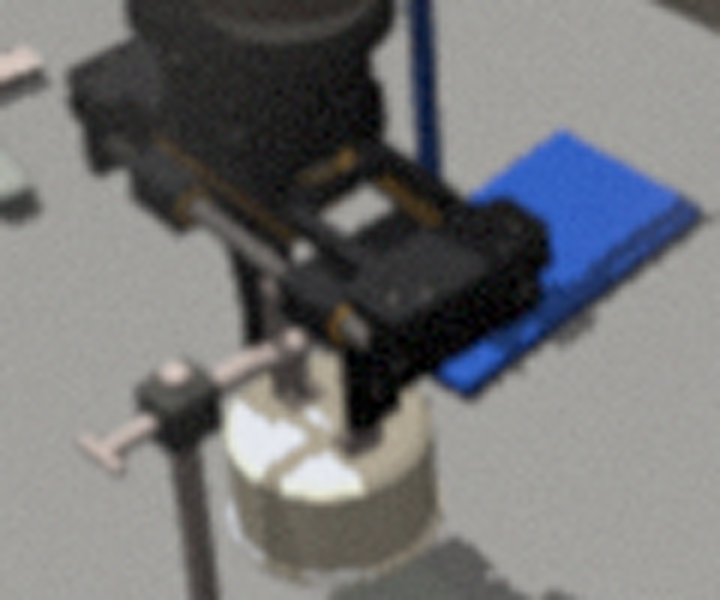

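Emit:
move_arm --motion '[-0.02,0,0.03,0,0,0,1,-0.02,0,0.05,0,0,0,1,-0.02,0,0.06,0,0,0,1,-0.02,0,0.06,0,0,0,1]'

```text
time_s: 10.2
tcp_pos: [0.4995, -0.1274, 0.1792]
ee_rot: [[-0.995, 0.1, 0.001], [0.1, 0.995, 0.001], [-0.001, 0.001, -1.0]]
wrist_force: [0.2, 0.1, -0.0]
gripper_width: 0.574
```

```bash
python3 g.py 0.4993 -0.1273 0.179 -5.7
```

```text
t 10.2 tcp [ 0.4995 -0.1274  0.1792] yaw -5.72 F [ 0.2  0.1 -0. ] w 0.574 j [  4.  14. -18.  -0. -58. -99.]
[0.4993, -0.1273, 0.179, -5.7] [0.005, 0.001, 0.004, 0.017, 0.007, -0.003]
```

Emit:
move_arm --motion '[0,0,0.02,0,0,0,1,0,0,0.03,0,0,0,1,0,0,0.03,0,0,0,1]'

```text
time_s: 10.45
tcp_pos: [0.4995, -0.1274, 0.179]
ee_rot: [[-0.995, 0.099, 0.001], [0.099, 0.995, 0.001], [-0.001, 0.001, -1.0]]
wrist_force: [-2.3, 1.4, 4.5]
gripper_width: 0.568
```

```bash
python3 g.py 0.4993 -0.1273 0.179 -5.7
```

```text
t 10.45 tcp [ 0.4995 -0.1274  0.179 ] yaw -5.69 F [-2.3  1.4  4.5] w 0.568 j [  4.  14. -19.  -0. -58. -99.]
[0.4993, -0.1273, 0.179, -5.7] [0.006, 0.001, 0.0, 0.014, 0.016, 0.001]
```

Contact: +4.5 N, and the bar rests at the predicted height. Releasing.

Emit:
move_arm --motion '[0,0,-0.01,0,0,0,-0.2,0,0,-0.01,0,0,0,-0.3,0,0,-0.01,0,0,0,-0.4,0,0,-0.01,0,0,0,-0.5,0,0,-0.01,0,0,0,-0.6,0,0,-0.01,0,0,0,-0.6]'

```text
time_s: 10.95
tcp_pos: [0.4995, -0.1274, 0.1792]
ee_rot: [[-0.995, 0.099, 0.001], [0.099, 0.995, 0.001], [-0.001, 0.001, -1.0]]
wrist_force: [1.0, 0.5, 0.0]
gripper_width: 0.782
```

```bash
python3 g.py 0.4993 -0.1273 0.29 -5.7
python3 - <<'E'
from h import *
s=imaging.capture("scene");a=s[120:220,220:340]
cv2.imwrite("pics/s10.png",cv2.resize(a,None,fx=6,fy=6,interpolation=2))
E
```

```text
t 10.95 tcp [ 0.4995 -0.1274  0.1792] yaw -5.7 F [1.  0.5 0. ] w 0.782 j [  4.  14. -19.  -0. -58. -99.]
[0.4993, -0.1273, 0.29, -5.7] [0.003, 0.005, -2.77, 0.014, 0.013, 0.001]
```

View pics/s10.png

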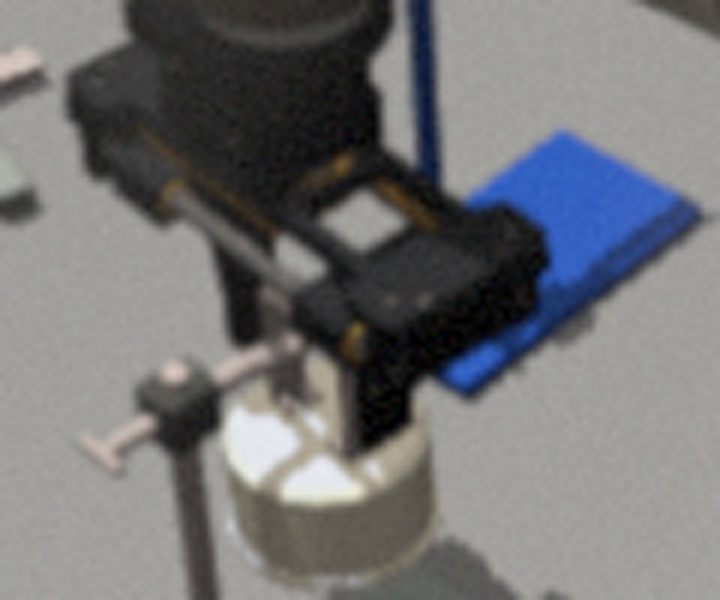

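The fingers are off the legs and the cap stays hanging on the hook. Raising straight up.

Emit:
move_arm --motion '[0,0,-0.1,0,0,0,-0.7,0,0,-0.3,0,0,0,-0.7,0,0,-0.6,0,0,0,-0.7,0,0,-0.9,0,0,0,-0.7,0,0,-1.3,0,0,0,-0.7,0,0,-1.7,0,0,0,-0.7,0,0,-2.2,0,0,0,-0.7,0,0,-2.7,0,0,0,-0.7,0,0,-3,0,0,0,-0.7]'

```text
time_s: 11.75
tcp_pos: [0.5002, -0.1278, 0.3026]
ee_rot: [[-0.995, 0.099, 0.006], [0.099, 0.995, 0.0], [-0.006, 0.001, -1.0]]
wrist_force: [1.1, 0.8, -0.0]
gripper_width: 0.852
```

```bash
python3 g.py 0.6486 0.1872 0.29 7.5
python3 - <<'E'
from h import *
for n in ("scene","top"):
    s=imaging.capture(n);cv2.imwrite(f"pics/{n}11.png",s)
E
python3 - <<'E'
import cv2,numpy as np
s=cv2.imread("pics/scene11.png")
a=cv2.resize(s[140:250,220:330],None,fx=3.6,fy=3.6,interpolation=2);b=cv2.resize(s[250:360,280:390],None,fx=3.6,fy=3.6,interpolation=2)
cv2.imwrite("pics/z11.png",np.hstack([a,b]))
E
```

```text
t 11.75 tcp [ 0.5002 -0.1278  0.3026] yaw -5.68 F [ 1.1  0.8 -0. ] w 0.852 j [  4.   8.  -7.   0. -74. -99.]
[0.6486, 0.1872, 0.29, 7.5] [-2.912, 8.203, 0.338, 0.003, 0.065, -2.636]
```

View pics/z11.png

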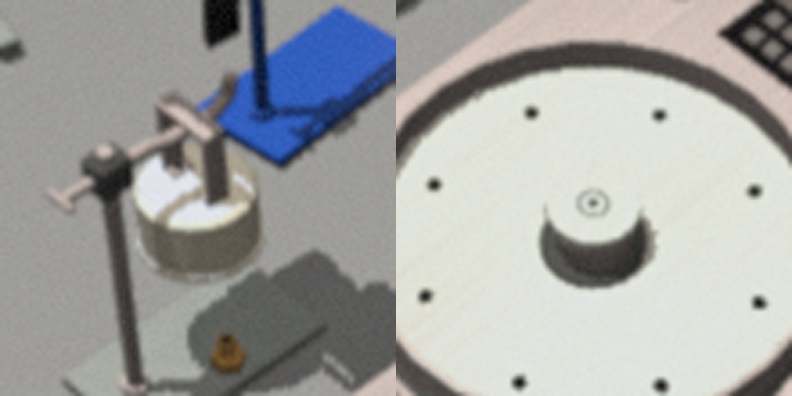

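View pics/top11.png

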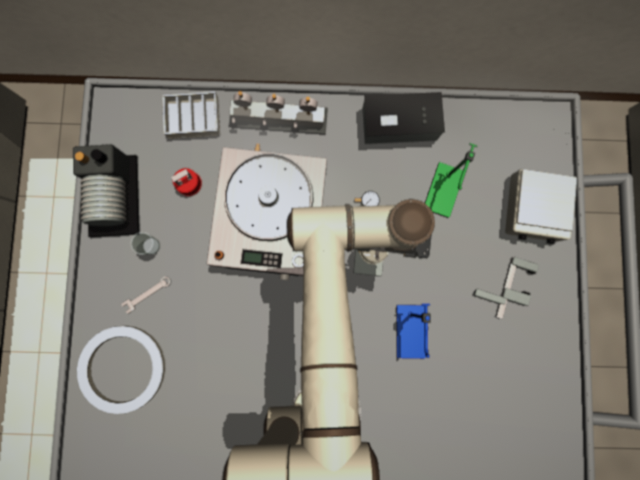

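Run:
```python
from h import *
s=cv2.imread("pics/scene11.png");t=cv2.imread("pics/top11.png")
print(onz("scene",334.44,306.4,.153))
cv2.imwrite("pics/zt11.png",cv2.resize(t[180:215,250:290],None,fx=12,fy=12,interpolation=2))
```

```text
[0.64884101 0.18765246 0.153     ]
```

View pics/zt11.png

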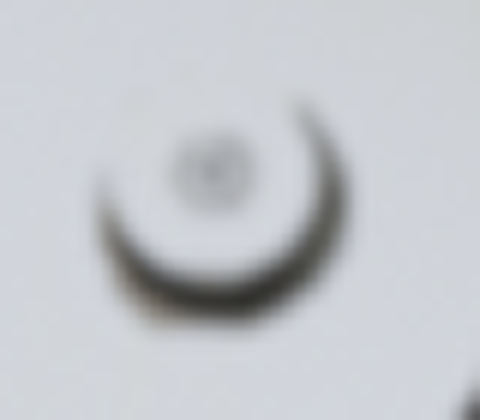

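Emit:
move_arm --motion '[-0.1,0.2,-0.2,0,0,-0.1,-1,-0.3,0.7,-0.3,0,0,-0.3,-1,-0.5,1.4,-0.3,0,0,-0.5,-1,-0.7,2.1,-0.3,0,0,-0.7,-1,-1,2.8,-0.3,0,0,-0.9,-1,-1.2,3.5,-0.3,0,0,-1.1,-1,-1.5,4.2,-0.3,0,0,-1.4,-1,-1.7,4.9,-0.3,0,0,-1.6,-1,-2,5.6,-0.2,0,0,-1.8,-1,-2.2,6.3,-0.1,0,0,-2,-1,-2.5,7,0,0,0,-2.2,-1,-2.7,7.6,0.1,0,0,-2.4,-1,-2.85,8,0.2,0,0,-2.6,-1,-2.91,8.2,0.3,0,0,-2.64,-1,-2.91,8.2,0.3,0,0,-2.64,-1]'

```text
time_s: 13.1
tcp_pos: [0.6487, 0.1882, 0.2893]
ee_rot: [[-0.991, -0.132, 0.004], [-0.132, 0.991, -0.001], [-0.004, -0.001, -1.0]]
wrist_force: [-0.7, -0.4, -0.5]
gripper_width: 0.999
```

```bash
python3 - <<'E'
from h import *
print(onz("top",250+213.5/12-.5,180+172.5/12-.5,.153),onz("scene",280+196.5/3.6-.5,250+203.5/3.6-.5,.153))
E
python3 g.py 0.6488 0.1875 0.20 7.5 0.6488 0.1875 0.128 7.5
```

```text
[0.64922779 0.18778997 0.153     ] [0.64863364 0.18654626 0.153     ]
t 13.1 tcp [0.6487 0.1882 0.2893] yaw 7.58 F [-0.7 -0.4 -0.5] w 0.999 j [  30.   25.   15.    0.  -79. -112.]
[0.6488, 0.1875, 0.2, 7.5] [0.009, -0.015, 2.232, -0.013, 0.045, 0.016]
[0.6488, 0.1875, 0.128, 7.5] [0.016, -0.013, 4.032, -0.013, 0.045, 0.016]
```

Four centre measurements agree within about 1 mm on (0.6489, 0.1873). Descending.

Emit:
move_arm --motion '[0,0,0.2,0,0,0,-1,0,-0.01,0.6,0,0.05,0,-1,0.01,-0.02,1.1,0,0.05,0,-1,0.01,-0.02,1.6,0,0.05,0,-1,0.01,-0.02,2.1,0,0.05,0,-1,0.01,-0.02,2.6,0,0.05,0,-1,0.01,-0.02,3,0,0.05,0,-1,0.01,-0.02,3.4,0,0.05,0,-1,0.01,-0.02,3.7,0,0.05,0,-1,0.01,-0.02,3.9,0,0.05,0,-1,0.01,-0.02,4,0,0.05,0,-1,0.01,-0.02,4.03,0,0.05,0,-1,0.01,-0.02,4.03,0,0.05,0,-1,0.01,-0.02,4.03,0,0.05,0,-1]'

```text
time_s: 14.27
tcp_pos: [0.6496, 0.1874, 0.1291]
ee_rot: [[-0.991, -0.132, 0.001], [-0.132, 0.991, -0.001], [-0.001, -0.001, -1.0]]
wrist_force: [-0.3, 0.2, 0.3]
gripper_width: 1.002
```

```bash
python3 g.py 0.6489 0.1873 0.128 7.5
python3 - <<'E'
from h import *
s=imaging.capture("scene");cv2.imwrite("pics/s12.png",cv2.resize(s[180:360,240:430],None,fx=3,fy=3,interpolation=2))
E
```

```text
t 14.27 tcp [0.6496 0.1874 0.1291] yaw 7.59 F [-0.3  0.2  0.3] w 1.002 j [  30.   31.    1.    0.  -60. -112.]
[0.6489, 0.1873, 0.128, 7.5] [0.019, 0.0, 0.028, -0.009, 0.016, 0.017]
```

View pics/s12.png

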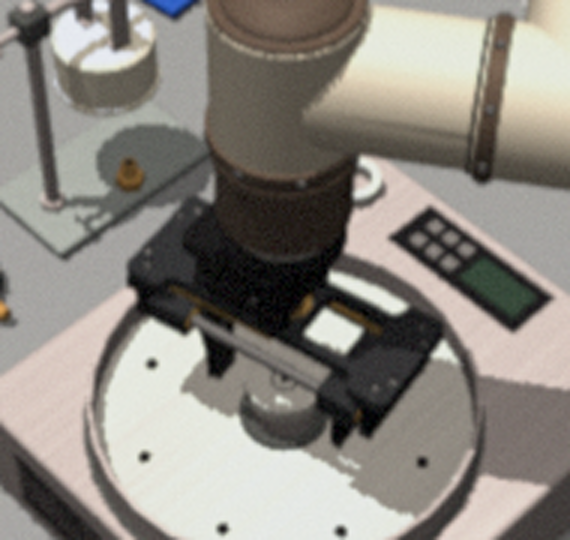

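The fingers are on either side of the disc, at crop (215,355) and (340,420). Closing.

Emit:
move_arm --motion '[0.02,0,0.02,0,0,0,-0.5,0.02,0,0.02,0,0,0,-0.3,0.02,0,0.02,0,0,0,-0.2,0.02,0,0.02,0,0,0,-0.1,0.02,0,0.02,0,0,0,0,0.02,0,0.02,0,0,0,0.2,0.02,0,0.02,0,0,0,0.5,0.02,0,0.02,0,0,0,1,0.02,0,0.02,0,0,0,1]'

```text
time_s: 15.07
tcp_pos: [0.6489, 0.1878, 0.1284]
ee_rot: [[-0.991, -0.132, 0.002], [-0.132, 0.991, 0.0], [-0.002, -0.0, -1.0]]
wrist_force: [-0.4, 1.3, -0.1]
gripper_width: 0.583
```

```bash
python3 g.py 0.6489 0.1873 0.128 7.5; python3 -c "
from h import *
print(r.sense()['moment'])"
```

```text
t 15.07 tcp [0.6489 0.1878 0.1284] yaw 7.6 F [-0.4  1.3 -0.1] w 0.583 j [  30.   31.    1.    0.  -60. -112.]
[0.6489, 0.1873, 0.128, 7.5] [0.002, -0.013, 0.01, -0.002, 0.021, 0.02]
[ 0.5840287   0.10266183 -0.03328807]
```

Emit:
move_arm --motion '[0,0,0,0,0,0,1,0,0,0,0,0,0,1,0,0,0,0,0,0,1]'

```text
time_s: 15.32
tcp_pos: [0.6489, 0.1879, 0.1284]
ee_rot: [[-0.991, -0.132, 0.002], [-0.132, 0.991, 0.0], [-0.002, -0.0, -1.0]]
wrist_force: [-0.2, 1.2, 0.9]
gripper_width: 0.585
```

```bash
python3 g.py 0.6489 0.1873 0.128 7.5
python3 - <<'E'
from h import *
for _ in range(4): 
  s=imaging.capture("scene");q=r.sense();print(q['gripper_width'],q['wrist_force'].round(2),q['moment'].round(3))
cv2.imwrite("pics/s13.png",cv2.resize(s[270:350,290:380],None,fx=6,fy=6,interpolation=2))
E
```

```text
t 15.32 tcp [0.6489 0.1879 0.1284] yaw 7.6 F [-0.2  1.2  0.9] w 0.585 j [  30.   31.    1.    0.  -60. -112.]
[0.6489, 0.1873, 0.128, 7.5] [0.001, -0.014, 0.009, -0.002, 0.021, 0.021]
0.5862706693022625 [-0.39  0.94 -0.65] [0.298 0.076 0.015]
0.5886475259416106 [-1.08  0.17  0.21] [0.298 0.068 0.039]
0.5896390991408177 [-0.69  1.25  1.04] [ 0.36   0.113 -0.016]
0.588216211609987 [-0.51  1.63  0.96] [0.349 0.123 0.027]
```

View pics/s13.png

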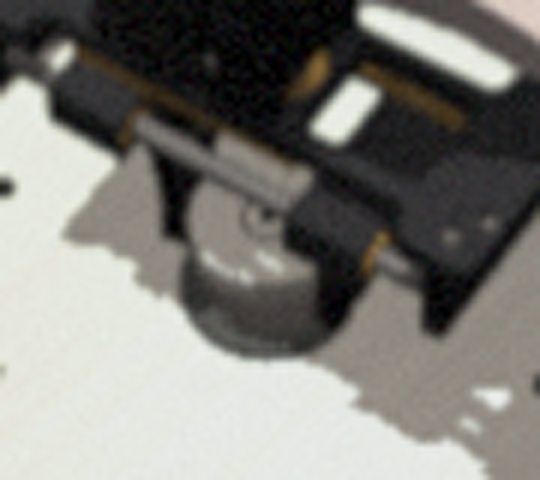

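Gripped at about 51 mm with side force around 1 N. I'll draw it up slowly and check the forces as it goes.

Emit:
move_arm --motion '[0,0,-0.01,0,0,0,1,0,0,-0.03,0,0,0,1,0,0,-0.05,0,0,0,1,0,0,-0.08,0,0,0,1,0,0,-0.11,0,0,0,1,0,0,-0.14,0,0,0,1,0,0,-0.17,0,0,0,1,0,0,-0.2,0,0,0,1,0,0,-0.2,0,0,0,1]'

```text
time_s: 16.27
tcp_pos: [0.6489, 0.1878, 0.1368]
ee_rot: [[-0.991, -0.132, 0.002], [-0.132, 0.991, 0.0], [-0.002, -0.0, -1.0]]
wrist_force: [-0.5, 1.3, -1.2]
gripper_width: 0.587
```

```bash
python3 g.py 0.6489 0.1879 0.1624 7.6
python3 - <<'E'
from h import *
s=imaging.capture("scene");q=r.sense();print(q['gripper_width'],q['wrist_force'].round(2),q['moment'].round(3))
cv2.imwrite("pics/s14.png",cv2.resize(s[270:350,290:380],None,fx=6,fy=6,interpolation=2))
E
```

```text
t 16.27 tcp [0.6489 0.1878 0.1368] yaw 7.6 F [-0.5  1.3 -1.2] w 0.587 j [  30.   30.    2.    0.  -61. -112.]
[0.6489, 0.1879, 0.1624, 7.6] [-0.002, 0.002, -0.64, -0.001, 0.024, 0.0]
0.5887426196147092 [-1.57  0.98 -1.49] [0.287 0.184 0.018]
```

View pics/s14.png

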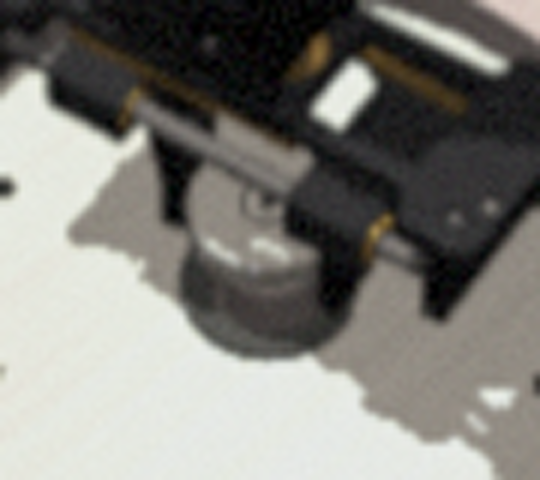

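The chuck is rising: Fz is its weight and the side force is about 1.5 N. Continuing to 34 mm of total lift.

Emit:
move_arm --motion '[0,0,-0.02,0,0,0,1,0,0,-0.05,0,0,0,1,0,0,-0.09,0,0,0,1,0,0,-0.13,0,0,0,1,0,0,-0.17,0,0,0,1,0,0,-0.21,0,0,0,1,0,0,-0.25,0,0,0,1,0,0,-0.29,0,0,0,1,0,0,-0.33,0,0,0,1,0,0,-0.37,0,0,0,1,0,0,-0.41,0,0,0,1,0,0,-0.45,0,0,0,1,0,0,-0.49,0,0,0,1,0,0,-0.53,0,0,0,1,0,0,-0.57,0,0,0,1,0,0,-0.6,0,0,0,1,0,0,-0.62,0,0,0,1,0,0,-0.63,0,0,0,1,0,0,-0.64,0,0,0,1,0,0,-0.64,0,0,0,1]'

```text
time_s: 17.98
tcp_pos: [0.6489, 0.1878, 0.1624]
ee_rot: [[-0.991, -0.132, 0.002], [-0.132, 0.991, 0.0], [-0.002, -0.0, -1.0]]
wrist_force: [0.2, 1.1, -2.0]
gripper_width: 0.588
```

```bash
python3 g.py 0.6489 0.1879 0.1624 7.6
python3 - <<'E'
from h import *
s=imaging.capture("scene");q=r.sense();print(q['gripper_width'],q['wrist_force'].round(2),q['moment'].round(3))
cv2.imwrite("pics/scene15.png",s)
cv2.imwrite("pics/s15.png",np.hstack([cv2.resize(s[270:350,290:380],None,fx=5,fy=5,interpolation=2),cv2.resize(s[140:220,230:290],None,fx=5,fy=5,interpolation=2)]))
E
```

```text
t 17.98 tcp [0.6489 0.1878 0.1624] yaw 7.6 F [ 0.2  1.1 -2. ] w 0.588 j [  30.   29.    3.    0.  -64. -112.]
[0.6489, 0.1879, 0.1624, 7.6] [-0.001, 0.002, 0.001, -0.002, 0.025, 0.001]
0.583316567600509 [-0.45  1.03 -1.69] [0.303 0.065 0.022]
```

View pics/s15.png

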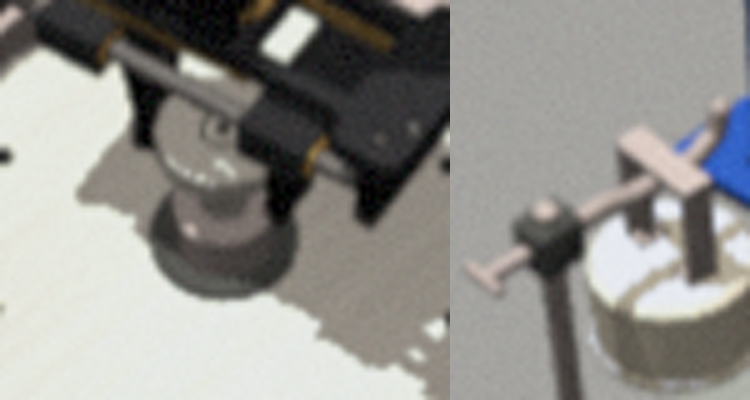

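Run:
```python
from h import *
s=cv2.imread("pics/scene15.png")
C=np.array([.6489,.1875])
X0,Y0,k=290,260,8
v=cv2.resize(s[Y0:Y0+70,X0:X0+80],None,fx=k,fy=k,interpolation=2); raw=v.copy()
for z,R,c in((.187,.026,(0,255,0)),(.175,.026,(0,255,255)),(.141,.021,(255,0,0)),(.151,.0085,(0,0,255)),(.115,.021,(255,0,255))):
    pts=[]
    for a in np.linspace(0,2*np.pi,50):
        u=proj("scene",[C[0]+R*np.cos(a),C[1]+R*np.sin(a),z]); pts.append([(u[0]-X0+.5)*k,(u[1]-Y0+.5)*k])
    cv2.polylines(v,[np.int32(pts)],True,c,1)
cv2.imwrite("pics/o15.png",v);cv2.imwrite("pics/r15.png",raw)
```

```text
(no output)
```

View pics/o15.png

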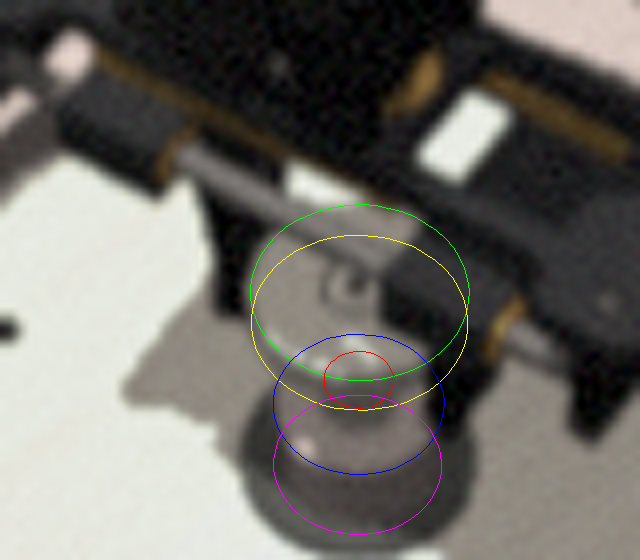

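View pics/r15.png

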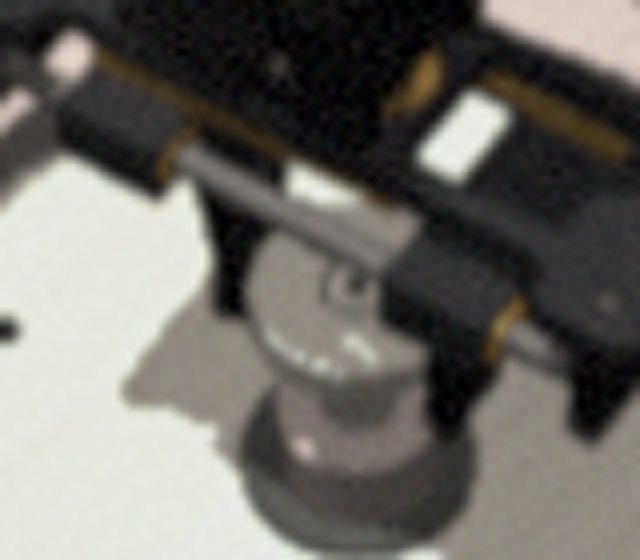

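Run:
```python
from h import *
a=proj("scene",[.6489,.1875,.153]);b=proj("scene",[.6489,.1875,.187]);print("pred mark shift",b-a,"seen",(290+350.5/8-.5)-(280+196.5/3.6-.5),(260+288.5/8-.5)-(250+203.5/3.6-.5))
```

```text
pred mark shift [  0.12493614 -10.43560724] seen -0.7708333333333144 -10.465277777777771
```

Emit:
move_arm --motion '[0,0,0,0,0,0,1,0,0,0,0,0,0,1,0,0,0,0,0,0,1,0,0,0,0,0,0,1,0,0,0,0,0,0,1,0,0,0,0,0,0,1]'

```text
time_s: 18.53
tcp_pos: [0.6489, 0.1878, 0.1625]
ee_rot: [[-0.991, -0.132, 0.002], [-0.132, 0.991, 0.0], [-0.002, -0.0, -1.0]]
wrist_force: [-0.2, 0.7, -2.2]
gripper_width: 0.581
```

```bash
python3 g.py 0.6489 0.1879 0.1624 7.6;python3 - <<'E'
from h import *
s=imaging.capture("scene");cv2.imwrite("pics/s16.png",s)
E
```

```text
t 18.53 tcp [0.6489 0.1878 0.1625] yaw 7.6 F [-0.2  0.7 -2.2] w 0.581 j [  30.   29.    3.    0.  -64. -112.]
[0.6489, 0.1879, 0.1624, 7.6] [-0.001, 0.002, 0.001, -0.001, 0.026, 0.001]
```

View pics/s16.png

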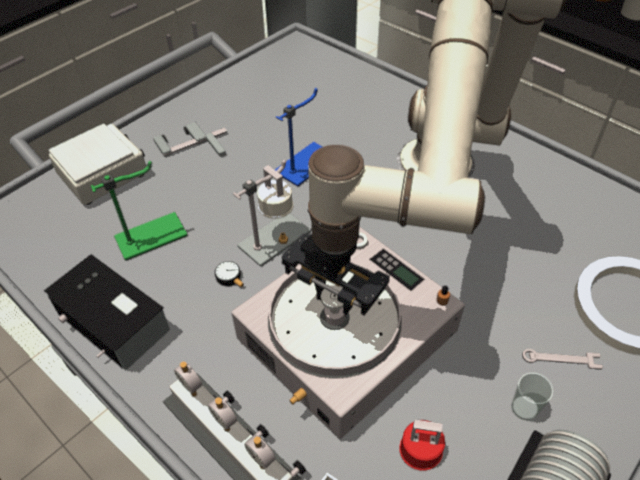

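The chuck rose with the gripper: its centre mark moved 10.5 px up, against 10.4 px predicted for 34 mm. The cap hangs on the grey stand's hook at (275,195). The vial (444,295), flange (360,241), fitting (284,238) and gauge (228,272) haven't moved. Handing in.

```bash
python3 -c "
from station import r
r.finish_job()"
```

```text
the job is handed in; nothing more can be done
```

The dust cap is hanging on the grey stand's hook, and the gripper is holding the chuck still, 34 mm above where it sat. I handed the job in at about 18.6 s.

- **Cap:** I gripped it by the legs of its handle and lowered it until the hook took its weight. It stayed hanging after I let go and is still there in the last picture.
- **Chuck height:** With a 34 mm lift, the middle of the O-ring should be about 10 mm above the spindle's mouth, with about 22 mm of stem left in the bore. The mark on the disc moved 10.5 px up in the picture, against 10.4 px predicted, so the chuck did not slip.
- **Forces:** The side force read about 2 N or less at each check while drawing the chuck up. At the end the wrist carried about 2 N, roughly the chuck's weight.
- **Small things:** The vial, flange, fitting and gauge look unmoved in the last picture.

**Checks that were incomplete or disagreed:**
- The disc hides the O-ring in the scene camera, so its height comes from the lift and the disc's position, not from seeing it.
- The gripper read about 51 mm on the 52 mm disc. The disc's mark also sat about 1 mm to one side of where I expected, which is within calibration error.

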